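# Weigh the parcel on the hand scale and stand it in the post tray

## Task

One of the two small parcels on the hallway shelf is attached to a sprung hand scale. Weigh it: lift it by the scale's black crossbar until the parcel hangs well clear of the shelf top on the stretched spring, hold it still for two seconds so the reading settles, then lower it into the open wooden tray and let go of the crossbar only once the parcel stands on the tray's floor. Keep it upright, and leave the other parcel (with the plain wire handle) where it is.

Things in the scene. Friction and masses are not known exactly. Their poses are not given: they have to be found in the camera images.
- parcel: Parcel to weigh: loose cardboard box 90 x 64 x 60 mm (x, y, z), 0.3 to 0.6 kg; origin at the centre of its underside. The sprung scale rides on a rod on its top. The scale's black crossbar is 84 mm long along the parcel's x, 18 mm wide and high, its middle straight above the origin, 180 mm up at rest, with 21 mm free below it. Grip it at the middle, across its width (y).
- scale (a joint): Stretch of the scale's spring in m, 0 at rest to 0.07; the crossbar's middle is 0.180 plus this above the parcel's underside. 120 N/m: the hanging parcel stretches it 0.02 to 0.05, and the bar must rise that far before the parcel lifts. The scale's grey body (36 x 22 mm, 75 to 150 mm up at rest) slides on the rod, does not swing, and turns with the parcel.
- tray: The post tray: a dark wooden open square tray, fixed, 172 x 172 mm outside, 24 mm high, walls and floor 6 mm thick; origin at the centre of its underside, sides along its x and y. The parcel fits inside at any turn.
- twin: The other parcel, to be left alone: the same cardboard box, 90 x 64 x 60 mm, but with a plain wire handle with a wooden grip, 120 mm high in all, and no scale. Loose; origin at the centre of its underside.

How it is judged:
On the way, in this order (a step that is already met when the one before it is completed fails the run):
1. the parcel hangs still on the stretched scale, at least 15 mm clear of the shelf top, for 1 s (height (world z) of parcel above 0.015 m and value of joint scale above 0.015 m and linear speed of parcel below 0.04 m/s and velocity of joint scale between -0.04 and 0.04 m/s), for 1 s.
2. the parcel stands on the tray's floor while the fingers still touch the scale (horizontal distance between parcel and tray below 0.07 m and z of parcel in the frame of tray below 0.012 m and contact force between the fingers and parcel above 0.2 N), for 0.1 s.
At the end, for the whole second after the job is handed in: The parcel with the scale stands upright (within 0.1 rad) and at rest on the floor of the tray, inside its walls (its centre within 70 mm of the tray's, its underside at most 12 mm above the tray's underside), released; the other parcel is within 30 mm of where it was (horizontal distance between parcel and tray below 0.07 m and z of parcel in the frame of tray below 0.012 m and angle between parcel's own z axis and vertical below 0.1 rad and linear speed of parcel below 0.02 m/s and distance of twin from where it was at the start of the episode below 0.03 m); the robot touches nothing.
It fails at once if the parcel on the scale is tipped by more than 0.6 rad (angle between parcel's own z axis and vertical above 0.6 rad).
It fails at once if the other parcel is moved by more than 30 mm (distance of twin from where it was at the start of the episode above 0.03 m).
It also fails if it takes over 51 s, if anything falls off the work surface, if the arm or the gripper's body presses on something with over 40 N, if the wrist force passes 120 N, or if a joint passes its speed limit or range.

## Robot

A 7-joint arm with a two-finger parallel gripper is mounted at the origin on the work surface. World frame = base frame: x ahead of the robot, y to its left, z up, the work surface at z = 0. Lengths are in m, angles in rad, forces in N, time in s.
With the tool pointing down it reaches from about 0.35 to 0.9 m from the base axis. Payload 8.1 kg.
Tool frame: the origin (TCP) lies midway between the tips of the shut fingers; the grasp point (between the pads) lies 19 mm behind it; z points along the fingers, y is the line along which they close (so a half turn about z gives the same grasp; the last joint's range is limited). The gripper opens to 92 mm and grips with 3 to 60 N. Pads are 19 mm wide; open, the fingers measure 130 mm over their backs; the gripper's body (75 mm by 190 mm) begins 47 mm behind the grasp point.
Start: joints at [-1.433, 0.434, 0.025, 1.573, -0.012, 1.134, -0.075], TCP at [0.149, 0.607, 0.227] pointing down, gripper open.
Joint ranges: [-2.62, 2.62], [-0.44, 2.09], [-1.27, 1.32], [0.08, 2.57], [-1.32, 4.46], [0.12, 2], [-2.74, 2.74]. Speed limits (rad/s): [2.22, 2.22, 3.01, 3.01, 3.14, 3.14, 3.14].

## Interface

Orientations are given as a rotation vector (axis times angle).
In Python, from cell import arm gives the robot as it stands.
- The arm moves only by the tool carry_out, never from a script. Its arguments are lists of equal length, an entry for each row: "claw": the finger opening in cm, from 0 to 9.18; "delta_pos": the shift along the tool's x, y, z in cm, a list of three; "angular": the turn, a rotation vector about the tool's x, y, z in rad, a list of three. In form: {"claw": [claw, ...], "delta_pos": [[dx, dy, dz], ...], "angular": [[ax, ay, az], ...]}. A call has 1 to 20 rows; each row shifts and turns the commanded pose from where the row before left it, along the tool's axes as they then stand; what a row does not reach is not made up. A row lasts 1/10 s, in which the tool goes at most 50 mm and 8.59 degrees, less where a joint would pass 70% of its speed; a pose out of reach is approached as far as the arm can. A call with a gripper value outside its range is refused whole. The fingers move at their own pace and stop on an object; "force" is the grip in N (left out, the last holds). Time passes only in rows, so rows that do not move let the fingers close. It gives the time, the measured TCP pose, the force, the opening and the grip force at its end, in the units of the state.
- arm.observe(): the state, without advancing time (a new reading comes with each control period).
- arm.get_image(name): name is "scene" or "top" or "wrist"; returns a dict with "frame" (384x512x3 uint8, red, green, blue), "mtx" (3x3 intrinsics, pixels), "T" (4x4, takes a point from camera to world coordinates). Camera axes: x right, y down, z forward; pixel columns grow to the right and rows downward; lengths in m; the calibration is good to about 2 mm. A picture is of the moment at which its call begins. There is no depth.
- arm.sign_off(): hands the job in; it is judged then, once.
Trained networks look in a picture, given as the dict that the camera call returned (one of the last four; its "shot" number tells which), for a name from the list of things; names that differ only in an ending like _2 or _b are one class to them, and where a whole thing is asked for, a point or a joint stands for the part that bears it (a point fixed in the world has none). Each returns a list of dicts, best first, with "conf" (0 to 1); they miss things now and then, are a little off and sometimes report something else, mostly with a low value. They report only what shows in the picture. A call takes as long as a camera call.
- arm.look_for(label, picture): "centre" ([column, row] as shares, 0 to 1, of the picture: columns of its width, rows of its height, amid what is visible of it).
- arm.trace(label, picture): "region" (384x512 bool, what is visible of it) and "centre" ([column, row] as shares, 0 to 1, of the picture: columns of its width, rows of its height, amid what is visible of it).
- arm.place_of(label, picture): "centre" ([column, row] as shares, 0 to 1, of the picture: columns of its width, rows of its height: a listed point, or the origin of a listed thing).
The state is a dict: "clock": time; "joints": joint angles; "dq": joint speeds; "joint_efforts": joint torques, N m; "position": TCP position; "ee_rot": TCP orientation; "force": force on the tool from outside, world axes, zero at the start; "ft_torque": the same for the moment, N m; "width": opening from 0.0 (shut) to 1.0 (fully open); "gripper_force": force on a finger pad.
Only numpy, scipy, OpenCV 4.12 (cv2) and the standard library are available. Lean on these libraries where they do the work, as an engineer would, in place of code of your own. Each camera call takes 0.05 s, during which the arm holds its last target. There are 200 camera calls.

## Working session

There is one attempt and no reset: what is moved stays moved. The work goes in short steps, Python scripts to look and compute and a tool call to move; the robot and the scene stay as the last step left them, time stands still between calls to the robot, and variables do not carry over. Pictures are saved under pics/ and viewed, at most 10 in all, crops included, and the job is handed in when it is done.

Besides the shell and the picture viewer there is one more tool, called after "Emit:" as name(argument=value, ...), one argument or row to a line, values as JSON. carry_out: Moves the arm, as the interface text tells. Its arguments: {"type":"object","properties":{"claw":{"type":"array","items":{"type":"number"}},"delta_pos":{"type":"array","items":{"type":"array","items":{"type":"number"}}},"angular":{"type":"array","items":{"type":"array","items":{"type":"number"}}},"force":{"type":"number"}},"required":["claw","delta_pos","angular"]}

```bash
mkdir -p pics; ls; cat > h.py <<'E'
import numpy as np, cv2
from cell import arm
def ray(p,c):
    u=np.array([c[0]*512,c[1]*384,1.]); d=p["T"][:3,:3]@np.linalg.solve(p["mtx"],u); return p["T"][:3,3],d
def atz(p,c,z):
    o,d=ray(p,c); return (o+d*(z-o[2])/d[2]).round(4)
E
python3 - <<'E'
from h import *
s=arm.observe(); print({k:np.round(s[k],3) for k in ("clock","position","ee_rot","force","width")})
ims=[]
for n in ("scene","top"):
    p=arm.get_image(n); ims.append(p["frame"])
    print(n,p["T"].round(3).tolist())
    for l,z in (("parcel",0),("tray",0),("twin",0)):
        for r in arm.place_of(l,p)[:3]: print(l,round(r["conf"],2),np.multiply(r["centre"],[512,384]).round(),atz(p,r["centre"],z))
    for l in("scale","parcel"):
      for r in arm.trace(l,p)[:2]: print("trace",l,round(r["conf"],2),np.multiply(r["centre"],[512,384]).round(),r["region"].sum())
for n,i in zip("ab",ims): cv2.imwrite(f"pics/{n}.png",cv2.resize(i[:,:,::-1],(800,600)))
E
```

```text
pics
{'clock': np.float64(0.0), 'position': array([0.149, 0.606, 0.226]), 'ee_rot': array([-3.770e-01, -3.119e+00,  3.000e-03]), 'force': array([-0.841, -0.291, -0.193]), 'width': np.float64(1.001)}
scene [[0.198, 0.749, -0.632, 1.228], [0.98, -0.146, 0.134, -0.123], [0.008, -0.647, -0.763, 0.863], [0.0, 0.0, 0.0, 1.0]]
parcel 0.84 [325. 188.] [0.5251 0.2144 0.    ]
tray 0.71 [248. 213.] [0.5678 0.0066 0.    ]
twin 0.89 [147. 216.] [ 0.5291 -0.2327  0.    ]
trace scale 0.89 [335. 146.] 462
trace parcel 0.78 [330. 172.] 1540
top [[-0.027, -0.983, 0.179, 0.414], [-1.0, 0.029, 0.004, 0.01], [-0.009, -0.179, -0.984, 0.91], [0.0, 0.0, 0.0, 1.0]]
parcel 0.72 [161. 217.] [0.5206 0.2125 0.    ]
tray 0.66 [259. 196.] [0.5594 0.0025 0.    ]
twin 0.84 [373. 215.] [ 0.5111 -0.2377  0.    ]
```

View pics/a.png

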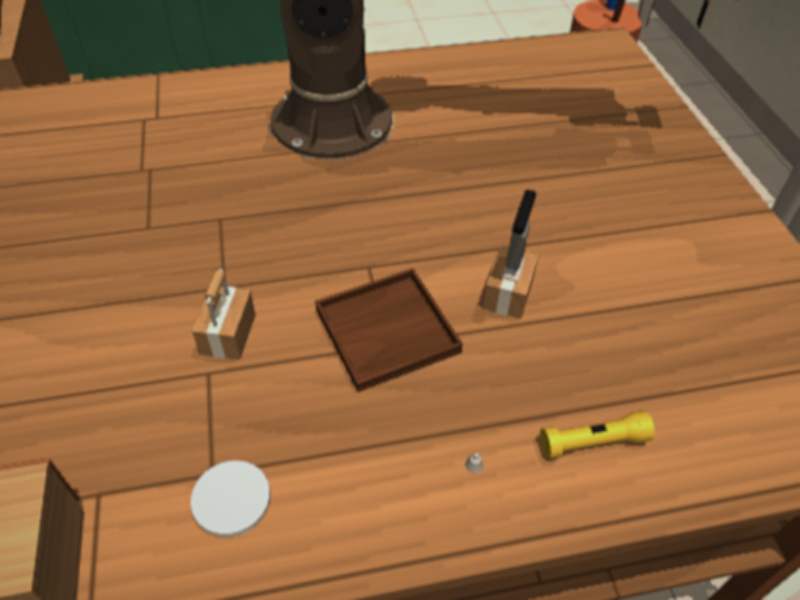

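View pics/b.png

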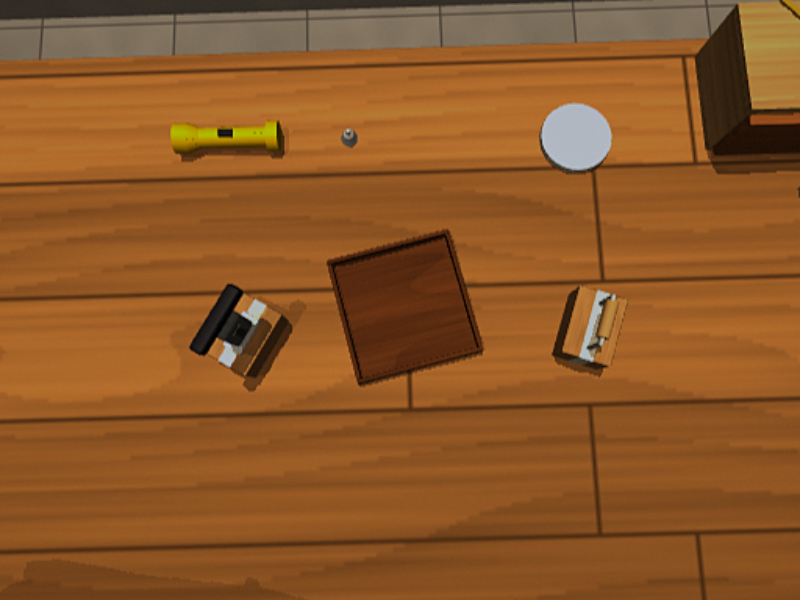

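The scene picture shows the weighed parcel at about (510,285) with its black bar at (525,210), the tray at (390,328) and the twin at (225,320). In the top picture, the bar runs from (197,345) to (235,292) and the tray centre is at (405,308).

```bash
cat >> h.py <<'E'
from scipy.spatial.transform import Rotation as Rn
def bar(p,z,box):
    g=p["frame"].max(2); m=np.zeros_like(g); x0,y0,x1,y1=box
    m[y0:y1,x0:x1]=(g[y0:y1,x0:x1]<45)*255
    m=cv2.morphologyEx(m,cv2.MORPH_OPEN,np.ones((3,3),np.uint8))
    c=max(cv2.findContours(m,0,1)[0],key=cv2.contourArea); r=cv2.minAreaRect(c)
    q=np.array([atz(p,(v+.5)/[512,384],z) for v in cv2.boxPoints(r)])
    e=q[1]-q[0] if np.linalg.norm(q[1]-q[0])>np.linalg.norm(q[2]-q[1]) else q[2]-q[1]
    return q.mean(0),np.arctan2(e[1],e[0]),np.linalg.norm(q[1]-q[0]),np.linalg.norm(q[2]-q[1]),r
E
python3 - <<'E'
from h import *
p=arm.get_image("top")
print(bar(p,.187,(115,175,175,235)))
s=arm.observe(); print(Rn.from_rotvec(s["ee_rot"]).as_matrix().round(3).tolist())
E
```

```text
(array([0.5203 , 0.20885, 0.187  ]), np.float64(-0.5423027372156045), np.float64(0.08195931917726017), np.float64(0.021883555469804274), ((138.3339080810547, 204.51760864257812), (12.42232608795166, 48.868961334228516), 31.82744598388672))
[[-0.971, 0.239, 0.0], [0.239, 0.971, 0.0], [-0.0, 0.0, -1.0]]
```

Emit:
carry_out(
  claw=[9, 9, 9, 9, 9, 9, 9, 9, 9, 9, 9, 9, 9, 9, 9, 9, 9, 9, 9, 9],
  delta_pos=[
    [-2.68, -1.75, -0.15],
    [-2.68, -1.75, -0.15],
    [-2.68, -1.75, -0.15],
    [-2.68, -1.75, -0.15],
    [-2.68, -1.75, -0.15],
    [-2.68, -1.75, -0.15],
    [-2.68, -1.75, -0.15],
    [-2.68, -1.75, -0.15],
    [-2.68, -1.75, -0.15],
    [-2.68, -1.75, -0.15],
    [-2.68, -1.75, -0.15],
    [-2.68, -1.75, -0.15],
    [-2.68, -1.75, -0.15],
    [-2.68, -1.75, -0.15],
    [-2.68, -1.75, -0.15],
    [-2.68, -1.75, -0.15],
    [-2.68, -1.75, -0.15],
    [0, 0, 0],
    [0, 0, 0],
    [0, 0, 0],
  ],
  angular=[
    [0, 0, 0],
    [0, 0, 0],
    [0, 0, 0],
    [0, 0, 0],
    [0, 0, 0],
    [0, 0, 0],
    [0, 0, 0],
    [0, 0, 0],
    [0, 0, 0],
    [0, 0, 0],
    [0, 0, 0],
    [0, 0, 0],
    [0, 0, 0],
    [0, 0, 0],
    [0, 0, 0],
    [0, 0, 0],
    [0, 0, 0],
    [0, 0, 0.1],
    [0, 0, 0.1],
    [0, 0, 0.1],
  ],
)

```text
clock: 2.65
position: [0.5208, 0.209, 0.2523]
ee_rot: [0.847, 3.025, 0.0]
force: [-0.2, 0.1, 0.2]
width: 0.981
gripper_force: 0.0
```

```bash
python3 - <<'E'
from h import *
s=arm.observe(); R=Rn.from_rotvec(s["ee_rot"]).as_matrix(); print(s["clock"],s["position"],R.round(3).tolist(),s["joints"])
p=arm.get_image("wrist"); cv2.imwrite("pics/c.png",p["frame"][:,:,::-1])
for r in arm.trace("scale",p)[:2]: print(r["conf"],np.multiply(r["centre"],[512,384]))
for q in ([.5203,.20885,.189],[.5203+.036,.20885-.0217,.189],[.5203-.036,.20885+.0217,.189]):
    c=np.linalg.inv(p["T"])@[*q,1]; u=p["mtx"]@c[:3]; print(u[:2]/u[2])
E
```

```text
2.65 [0.52078157 0.20902282 0.25227794] [[-0.855, 0.519, 0.0], [0.519, 0.855, 0.0], [-0.0, 0.0, -1.0]] [-0.70573601  0.31113071  0.30252579  1.71385396 -0.10103679  1.13170547
  0.65114808]
0.72 [260.7104 196.416 ]
[256.75714567 205.88819786]
[256.90456205 253.00600154]
[256.5943013  153.83923723]
```

View pics/c.png

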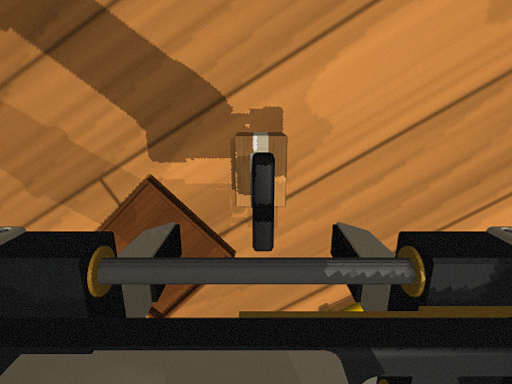

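The wrist picture shows the black bar upright from (263,153) to (263,251), about 6 px right of the middle between the fingers (257). It's parallel to them, so only a small sideways correction is needed.

```bash
python3 - <<'E'
from h import *
s=arm.observe(); R=Rn.from_rotvec(s["ee_rot"]).as_matrix()
p=arm.get_image("wrist")
b=bar(p,.189,(238,140,290,256)); print(b)
print("tool",R.T@(b[0]-s["position"]))
for u in ((254,160),(272,160),(253,240),(273,240)): print(R.T@(atz(p,((u[0]+.5)/512,(u[1]+.5)/384),.189)-s["position"]))
t=arm.get_image("top"); print(R.T@(bar(t,.189,(115,175,175,235))[0]-s["position"]))
t=arm.get_image("scene")
for z in (.18,):
  for r in arm.trace("scale",t)[:1]: print(atz(t,r["centre"],.15))
for l in("tray",):
  r=arm.trace(l,t)[0]; print(l,r["conf"],atz(t,r["centre"],.01), atz(t,arm.place_of(l,t)[0]["centre"],0))
E
```

```text
(array([0.522   , 0.213925, 0.189   ]), np.float64(-0.5267727048242317), np.float64(0.016103726276859024), np.float64(0.08294443923494814), ((262.5, 202.0), (98.0, 21.0), 90.0))
tool [0.00111382 0.00461709 0.06325027]
[ 0.03716978 -0.00220407  0.06324765]
[0.03714802 0.01170455 0.06324844]
[-0.03019705 -0.00315787  0.06325177]
[-0.03017858  0.01352894  0.0632527 ]
[-0.00068379 -0.01400386  0.06324933]
[0.5358 0.2091 0.15  ]
tray 0.57 [0.5755 0.0023 0.01  ] [ 0.5741  0.0103 -0.    ]
```

Emit:
carry_out(
  claw=[9, 9, 9, 9, 9, 9, 9, 9, 9, 9, 0, 0, 0, 0, 0, 0, 0, 0, 0],
  delta_pos=[
    [0.1, 0.4, 0],
    [0, 0, 1],
    [0, 0, 1.2],
    [0, 0, 1.2],
    [0, 0, 1.2],
    [0, 0, 1.2],
    [0, 0, 1.2],
    [0, 0, 1.1],
    [0, 0, 1],
    [0, 0, 0],
    [0, 0, 0],
    [0, 0, 0],
    [0, 0, 0],
    [0, 0, 0],
    [0, 0, 0],
    [0, 0, 0],
    [0, 0, 0],
    [0, 0, 0],
    [0, 0, 0],
  ],
  angular=[
    [0, 0, -0.01],
    [0, 0, 0],
    [0, 0, 0],
    [0, 0, 0],
    [0, 0, 0],
    [0, 0, 0],
    [0, 0, 0],
    [0, 0, 0],
    [0, 0, 0],
    [0, 0, 0],
    [0, 0, 0],
    [0, 0, 0],
    [0, 0, 0],
    [0, 0, 0],
    [0, 0, 0],
    [0, 0, 0],
    [0, 0, 0],
    [0, 0, 0],
    [0, 0, 0],
  ],
  force=25,
)

```text
clock: 4.95
position: [0.5217, 0.2133, 0.1612]
ee_rot: [-0.824, -3.032, 0.0]
force: [-0.4, 1.1, 0.3]
width: 0.251
gripper_force: 0.0
```

Emit:
carry_out(
  claw=[0, 0, 0, 0, 0],
  delta_pos=[
    [0, 0, 0],
    [0, 0, 0],
    [0, 0, 0],
    [0, 0, 0],
    [0, 0, 0],
  ],
  angular=[
    [0, 0, 0],
    [0, 0, 0],
    [0, 0, 0],
    [0, 0, 0],
    [0, 0, 0],
  ],
)

```text
clock: 5.45
position: [0.5218, 0.2134, 0.1613]
ee_rot: [0.824, 3.032, 0.0]
force: [0.7, 0.5, -0.1]
width: 0.196
gripper_force: 25.0
```

Emit:
carry_out(
  claw=[0, 0, 0, 0, 0, 0, 0, 0, 0, 0, 0, 0, 0, 0, 0, 0, 0, 0, 0, 0],
  delta_pos=[
    [0, 0, -0.4],
    [0, 0, -0.5],
    [0, 0, -0.5],
    [0, 0, -0.5],
    [0, 0, -0.5],
    [0, 0, -0.5],
    [0, 0, -0.5],
    [0, 0, -0.5],
    [0, 0, -0.5],
    [0, 0, -0.5],
    [0, 0, -0.5],
    [0, 0, -0.5],
    [0, 0, -0.5],
    [0, 0, -0.5],
    [0, 0, -0.5],
    [0, 0, -0.5],
    [0, 0, -0.5],
    [0, 0, -0.5],
    [0, 0, -0.5],
    [0, 0, -0.5],
  ],
  angular=[
    [0, 0, 0],
    [0, 0, 0],
    [0, 0, 0],
    [0, 0, 0],
    [0, 0, 0],
    [0, 0, 0],
    [0, 0, 0],
    [0, 0, 0],
    [0, 0, 0],
    [0, 0, 0],
    [0, 0, 0],
    [0, 0, 0],
    [0, 0, 0],
    [0, 0, 0],
    [0, 0, 0],
    [0, 0, 0],
    [0, 0, 0],
    [0, 0, 0],
    [0, 0, 0],
    [0, 0, 0],
  ],
)

```text
clock: 7.45
position: [0.5217, 0.2133, 0.2606]
ee_rot: [-0.824, -3.032, -0.0]
force: [-0.7, -0.1, -3.4]
width: 0.197
gripper_force: 25.0
```

Emit:
carry_out(
  claw=[0, 0, 0, 0, 0, 0, 0, 0, 0, 0, 0, 0, 0, 0, 0, 0, 0, 0, 0, 0],
  delta_pos=[
    [0, 0, 0],
    [0, 0, 0],
    [0, 0, 0],
    [0, 0, 0],
    [0, 0, 0],
    [0, 0, 0],
    [0, 0, 0],
    [0, 0, 0],
    [0, 0, 0],
    [0, 0, 0],
    [0, 0, 0],
    [0, 0, 0],
    [0, 0, 0],
    [0, 0, 0],
    [0, 0, 0],
    [0, 0, 0],
    [0, 0, 0],
    [0, 0, 0],
    [0, 0, 0],
    [0, 0, 0],
  ],
  angular=[
    [0, 0, 0],
    [0, 0, 0],
    [0, 0, 0],
    [0, 0, 0],
    [0, 0, 0],
    [0, 0, 0],
    [0, 0, 0],
    [0, 0, 0],
    [0, 0, 0],
    [0, 0, 0],
    [0, 0, 0],
    [0, 0, 0],
    [0, 0, 0],
    [0, 0, 0],
    [0, 0, 0],
    [0, 0, 0],
    [0, 0, 0],
    [0, 0, 0],
    [0, 0, 0],
    [0, 0, 0],
  ],
)

```text
clock: 9.45
position: [0.5218, 0.2133, 0.2602]
ee_rot: [-0.824, -3.032, -0.0]
force: [0.3, -0.3, -4.9]
width: 0.196
gripper_force: 25.0
```

```bash
python3 - <<'E'
from h import *
f=[]
for i in range(4): p=arm.get_image("scene"); f.append(arm.observe()["force"].round(2).tolist())
s=arm.observe(); print(s["clock"],s["position"],f,s["ft_torque"],s["width"],Rn.from_rotvec(s["ee_rot"]).as_matrix().round(3).tolist())
cv2.imwrite("pics/d.png",cv2.resize(p["frame"][90:270,180:420,::-1],None,fx=3,fy=3))
r=arm.place_of("parcel",p)[0]; print(r["conf"],[atz(p,r["centre"],z) for z in (.03,.05,.06,.07)])
t=arm.get_image("top")
# tray: dark-brown outline
for q in (p,t):
  m=arm.trace("tray",q); 
  for r in m[:2]:
    c=max(cv2.findContours(r["region"].astype(np.uint8),0,1)[0],key=cv2.contourArea); a=cv2.minAreaRect(c); print(r["conf"],a,atz(q,(np.array(a[0])+.5)/[512,384],.012))
E
```

```text
9.65 [0.52174307 0.21331092 0.26020118] [[1.24, -0.77, -3.9], [0.43, -1.06, -3.55], [0.14, 0.46, -3.77], [-0.33, 0.08, -4.49]] [-0.03201199  0.01628224 -0.01908547] 0.19365016613162897 [[-0.862, 0.506, -0.0], [0.506, 0.862, 0.0], [0.0, -0.0, -1.0]]
0.68 [array([0.4879, 0.2238, 0.03  ]), array([0.5056, 0.2154, 0.05  ]), array([0.5145, 0.2113, 0.06  ]), array([0.5234, 0.2071, 0.07  ])]
0.94 ((248.18495178222656, 208.49314880371094), (65.4260025024414, 80.29022979736328), 69.44395446777344) [0.5647 0.0088 0.012 ]
0.97 ((258.4798583984375, 195.816650390625), (81.79813385009766, 83.00211334228516), 75.20323944091797) [0.557  0.0031 0.012 ]
```

View pics/d.png

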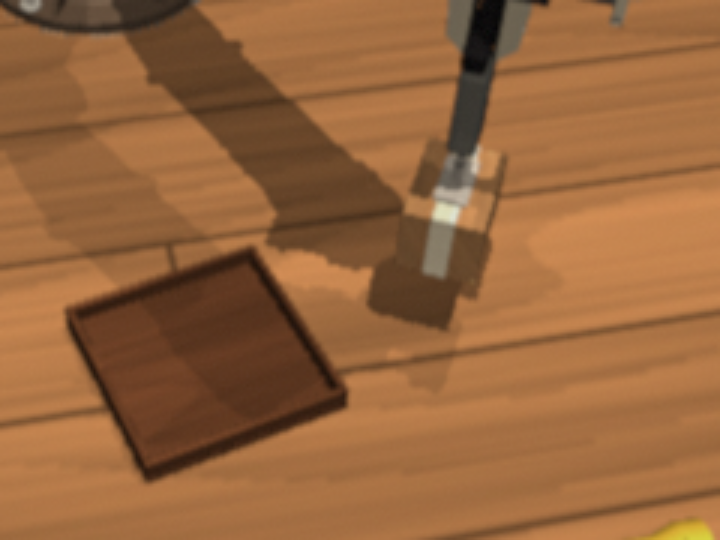

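The parcel hangs clear of the shelf at about (450,220) with its shadow detached below. It's upright under the bar, and the tray at (205,360) is free. Force of about 4.2 N gives roughly 0.43 kg. Next I carry it over the tray.

Emit:
carry_out(
  claw=[0, 0, 0, 0, 0, 0, 0, 0, 0, 0, 0, 0, 0, 0, 0, 0, 0, 0, 0, 0],
  delta_pos=[
    [-0.43, -0.5, 0],
    [-0.43, -0.5, 0],
    [-0.87, -1, 0],
    [-0.87, -1, 0],
    [-0.87, -1, 0],
    [-0.87, -1, 0],
    [-0.87, -1, 0],
    [-0.87, -1, 0],
    [-0.87, -1, 0],
    [-0.87, -1, 0],
    [-0.87, -1, 0],
    [-0.87, -1, 0],
    [-0.87, -1, 0],
    [-0.87, -1, 0],
    [-0.87, -1, 0],
    [-0.87, -1, 0],
    [-0.43, -0.5, 0],
    [-0.43, -0.5, 0],
    [0, 0, 0],
    [0, 0, 0],
  ],
  angular=[
    [0, 0, 0],
    [0, 0, 0],
    [0, 0, 0],
    [0, 0, 0],
    [0, 0, 0],
    [0, 0, 0],
    [0, 0, 0],
    [0, 0, 0],
    [0, 0, 0],
    [0, 0, 0],
    [0, 0, 0],
    [0, 0, 0],
    [0, 0, 0],
    [0, 0, 0],
    [0, 0, 0],
    [0, 0, 0],
    [0, 0, 0],
    [0, 0, 0],
    [0, 0, 0],
    [0, 0, 0],
  ],
)

```text
clock: 11.85
position: [0.5606, 0.0054, 0.2602]
ee_rot: [-0.823, -3.032, -0.001]
force: [-0.7, 0.2, -4.6]
width: 0.195
gripper_force: 25.0
```

```bash
python3 - <<'E'
from h import *
p=arm.get_image("scene"); s=arm.observe(); print(s["clock"],s["position"],s["force"])
cv2.imwrite("pics/e.png",cv2.resize(p["frame"][90:270,140:380,::-1],None,fx=3,fy=3))
E
```

```text
11.9 [0.56055739 0.00567875 0.26015833] [-0.14469318  0.52715947 -4.4941941 ]
```

View pics/e.png

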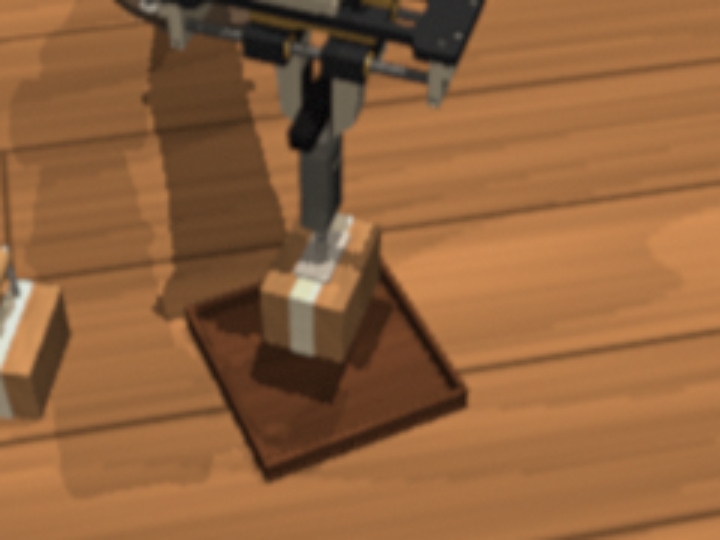

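The picture shows the parcel hanging over the tray: box at (320,290), shadow on the tray floor at (300,370), upright. Lowering slowly.

Emit:
carry_out(
  claw=[0, 0, 0, 0, 0, 0, 0, 0, 0, 0, 0, 0, 0, 0, 0, 0, 0, 0, 0, 0],
  delta_pos=[
    [0, 0, 0.4],
    [0, 0, 0.6],
    [0, 0, 0.6],
    [0, 0, 0.6],
    [0, 0, 0.6],
    [0, 0, 0.6],
    [0, 0, 0.6],
    [0, 0, 0.5],
    [0, 0, 0.4],
    [0, 0, 0.4],
    [0, 0, 0.4],
    [0, 0, 0.4],
    [0, 0, 0.4],
    [0, 0, 0.4],
    [0, 0, 0.4],
    [0, 0, 0.4],
    [0, 0, 0.4],
    [0, 0, 0.4],
    [0, 0, 0.4],
    [0, 0, 0.2],
  ],
  angular=[
    [0, 0, 0],
    [0, 0, 0],
    [0, 0, 0],
    [0, 0, 0],
    [0, 0, 0],
    [0, 0, 0],
    [0, 0, 0],
    [0, 0, 0],
    [0, 0, 0],
    [0, 0, 0],
    [0, 0, 0],
    [0, 0, 0],
    [0, 0, 0],
    [0, 0, 0],
    [0, 0, 0],
    [0, 0, 0],
    [0, 0, 0],
    [0, 0, 0],
    [0, 0, 0],
    [0, 0, 0],
  ],
)

```text
clock: 13.9
position: [0.5607, 0.0051, 0.169]
ee_rot: [0.824, 3.031, 0.0]
force: [-0.4, 0.1, -0.4]
width: 0.19
gripper_force: 25.0
```

```bash
python3 - <<'E'
from h import *
p=arm.get_image("scene"); s=arm.observe(); print(s["clock"],s["position"],s["force"],s["ft_torque"])
cv2.imwrite("pics/f.png",cv2.resize(p["frame"][90:270,140:380,::-1],None,fx=3,fy=3))
E
```

```text
13.95 [0.56063546 0.00507275 0.16879765] [-0.37915896  0.51085143 -0.9395113 ] [ 0.13120814 -0.08948864  0.00828332]
```

View pics/f.png

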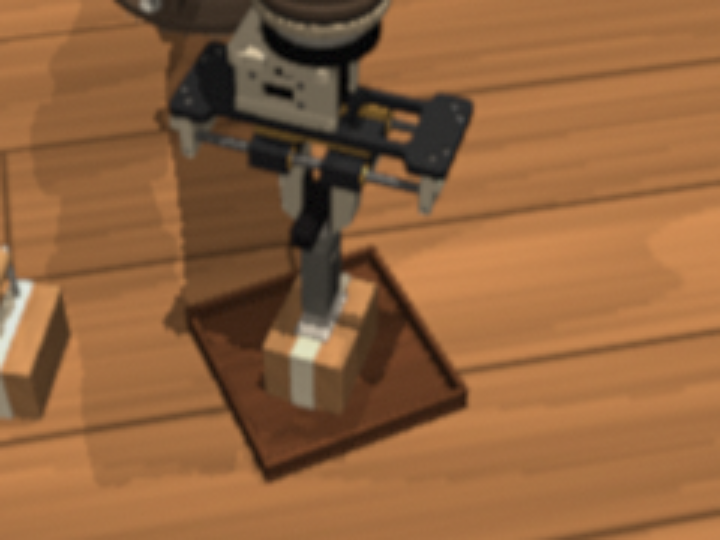

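The parcel stands on the tray floor, box at (320,345), upright and near the tray centre; the wrist carries almost no weight. Now settle and release.

Emit:
carry_out(
  claw=[0, 0, 0, 0, 6, 6, 6, 6, 6, 6, 6, 6, 6, 6, 6, 6],
  delta_pos=[
    [0, 0, 0.1],
    [0, 0, 0.05],
    [0, 0, 0],
    [0, 0, 0],
    [0, 0, 0],
    [0, 0, 0],
    [0, 0, 0],
    [0, 0, 0],
    [0, 0, 0],
    [0, 0, 0],
    [0, 0, 0],
    [0, 0, 0],
    [0, 0, 0],
    [0, 0, 0],
    [0, 0, 0],
    [0, 0, 0],
  ],
  angular=[
    [0, 0, 0],
    [0, 0, 0],
    [0, 0, 0],
    [0, 0, 0],
    [0, 0, 0],
    [0, 0, 0],
    [0, 0, 0],
    [0, 0, 0],
    [0, 0, 0],
    [0, 0, 0],
    [0, 0, 0],
    [0, 0, 0],
    [0, 0, 0],
    [0, 0, 0],
    [0, 0, 0],
    [0, 0, 0],
  ],
)

```text
clock: 15.55
position: [0.5606, 0.005, 0.1677]
ee_rot: [-0.824, -3.032, -0.0]
force: [0.0, -0.3, -0.6]
width: 0.655
gripper_force: 0.0
```

Emit:
carry_out(
  claw=[6, 6, 6, 6, 6, 6, 6, 6, 6, 6, 6, 6, 6, 6],
  delta_pos=[
    [0, 0, -0.5],
    [0, 0, -0.8],
    [0, 0, -0.8],
    [0, 0, -0.8],
    [0, 0, -0.8],
    [0, 0, -0.8],
    [0, 0, -0.8],
    [0, 0, -1],
    [0, 0, -1],
    [0, 0, -1],
    [0, 0, -1],
    [0, 0, 0],
    [0, 0, 0],
    [0, 0, 0],
  ],
  angular=[
    [0, 0, 0],
    [0, 0, 0],
    [0, 0, 0],
    [0, 0, 0],
    [0, 0, 0],
    [0, 0, 0],
    [0, 0, 0],
    [0, 0, 0],
    [0, 0, 0],
    [0, 0, 0],
    [0, 0, 0],
    [0, 0, 0],
    [0, 0, 0],
    [0, 0, 0],
  ],
)

```text
clock: 16.95
position: [0.5603, 0.005, 0.2603]
ee_rot: [-0.824, -3.031, 0.0]
force: [-0.6, -0.6, -0.2]
width: 0.653
gripper_force: 0.0
```

```bash
python3 - <<'E'
from h import *
p=arm.get_image("scene"); s=arm.observe(); print(s["clock"],s["position"],s["force"],s["width"])
cv2.imwrite("pics/g.png",cv2.resize(p["frame"][90:270,140:380,::-1],None,fx=3,fy=3))
E
```

```text
17.0 [0.56029514 0.00498447 0.26020892] [ 0.57897564  0.04412043 -0.26153531] 0.6554455867431436
```

View pics/g.png

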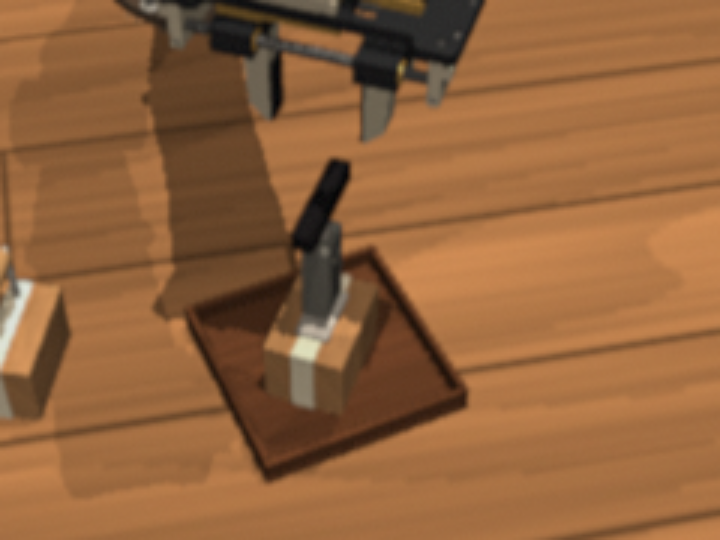

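The parcel stands upright inside the tray, box at (320,345). The bar at (320,205) is free of the fingers, and the twin at the left edge is untouched.

```bash
python3 -c "
from cell import arm
print(arm.sign_off())"
```

```text
the job is handed in; nothing more can be done
None
```

I weighed the parcel (about 0.43 kg, from roughly 4.2 N on the wrist), stood it upright in the tray and released it. The other parcel was not touched. I handed the job in at about 17 s; the sign-off returned no verdict.

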